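# Lid the egg jar and hold it up in front of the viewer lens

## Task

The glass jar with the egg is already standing on the lifting stage of the specimen viewer: put the blue lid on it, properly seated, and let go of the lid. Then swing the red-handled cam lever up until the stage is at its highest, in front of the lens, and finish still holding the lever there, because it springs back when released. Keep the jar upright on the stage, and do not disturb the other things on the bench.

Things in the scene. Friction and masses are not known exactly. Their poses are not given: they have to be found in the camera images.
- viewer: Specimen viewer fixed to the bench: grey base 48 mm high (x -85 to +150, y -65 to +65 mm) and at its +x end a post, 142 mm high, with a lens (axis 121 mm up) looking along -x at the jar. Origin on the bench under the centre of the round stage; z up; yaw varies. The lever swings on its -y side about an axle parallel to its y at x = 0, z = 50 mm.
- cam_lever (a joint): Cam lever angle (rad), 0 to 1.6. At 0 it leans 1.0 rad from upright to the viewer's -x; it grows swinging up and over to +x. At 1.0 it stands upright, stage highest; beyond, the stage sinks. Starts at 0. A spring resists (3 to 5 N at the handle all the way) and swings it back to 0 when released.
- lever_grip (a point): Middle of the red handle: round bar 16 mm thick, 66 mm long, parallel to the viewer's y, on the lever's free end 110 mm from the axle, sticking out from the base. At lever angle a, in the viewer's frame: x = -0.110*sin(1-a), y = -0.124, z = 0.050+0.110*cos(1-a) m. The flat lever arm joins the bar's inner end at y = -0.087.
- lift_stage (a joint): Height of the lifting stage above its lowest position (m), driven by the cam lever: 32.6 mm * (cos(1-a) - cos(1)) for lever angle a, so 0 at the bottom and 0.015 at the highest.
- jar: Open glass jar holding one brown egg (which stays below the rim), loose, 250 g, outer diameter 68 mm, inner diameter 62 mm, height 80 mm; origin at the centre of its underside, z up. It stands on the aluminium stage (top 66 mm above the bench when down) within a 4 mm high rim.
- lid: Loose lid, about 60 g, right way up on the bench: white plug 57 mm across, 8 mm deep, chamfered; blue flange 74 mm across, 6 mm thick; blue round knob 22 mm across, 14 to 48 mm above the origin. Origin at the centre of the plug's underside, z up. Seated, the flange rests on the jar's rim and the origin is 72 mm above the jar's.
- petri: Bystander: closed clear petri dish, 94 mm across, 18 mm high; origin at the centre of its underside.
- beaker: Bystander: small white open cup, 60 mm across, 50 mm high; origin at the centre of its underside.
- bottle: Bystander: glass reagent bottle with a blue cap, 76 mm across, 170 mm high; origin at the centre of its underside.
- carton: Bystander: cardboard egg carton with eggs, 150 x 100 mm, 80 mm high; origin at the centre of its underside.
- tray: Bystander: shallow blue tray with instruments, 160 x 240 x 18 mm; origin at the centre of its underside.
Mind the look-alikes: they are no part of the job. What is meant by the lid is not black or purple, and is the larger of those in its own colour.

How it is judged:
On the way:
1. with the stage still down, the lid is seated in the jar's mouth and let go (horizontal distance between lid and jar below 0.006 m and z of lid in the frame of jar between 0.069 and 0.0755 m and angle between the z axis of lid and the z axis of jar, either way round below 0.07 rad and horizontal distance between jar and viewer below 0.008 m and angle between jar's own z axis and vertical below 0.07 rad and contact force between each of the arm, the fingers and lid below 0.1 N and value of joint lift_stage below 0.008 m), for 0.2 s.
At the end, for the whole second after the job is handed in: Fingers hold the cam lever steady (over 1 N) with the stage within 0.7 mm of its highest (lever within 0.15 rad of upright); jar upright on the stage (within 8 mm of its centre), lid seated level on it (within 6 mm), robot touching neither (horizontal distance between lid and jar below 0.006 m and z of lid in the frame of jar between 0.069 and 0.0755 m and angle between the z axis of lid and the z axis of jar, either way round below 0.07 rad and horizontal distance between jar and viewer below 0.008 m and angle between jar's own z axis and vertical below 0.07 rad and value of joint lift_stage above 0.0143 m and value of joint cam_lever between 0.85 and 1.15 rad and velocity of joint cam_lever between -0.1 and 0.1 rad/s and contact force between the fingers and viewer above 1 N and contact force between each of the arm, the fingers and jar below 0.1 N and contact force between each of the arm, the fingers and lid below 0.1 N and z of jar in the frame of viewer between 0.079 and 0.084 m); the arm keeps its last pose, push and grip.
It fails at once if the jar is tipped over or taken off the stage (angle between jar's own z axis and vertical above 0.35 rad or horizontal distance between jar and viewer above 0.03 m).
It fails at once if another thing on the bench is disturbed (moved more than 30 mm) (distance of any of petri, beaker, bottle, carton, tray from where it was at the start of the episode above 0.03 m).
It also fails if it takes over 48 s, if anything falls off the work surface, if the arm or the gripper's body presses on something with over 40 N, if the wrist force passes 120 N, or if a joint passes its speed limit or range.

## Robot

A 6-joint arm with a two-finger parallel gripper is mounted at the origin on the work surface. World frame = base frame: x ahead of the robot, y to its left, z up, the work surface at z = 0. Lengths are in m, angles in rad, forces in N, time in s.
With the tool pointing down it reaches from about 0.275 to 0.725 m from the base axis. Payload 5.6 kg.
Tool frame: the origin (TCP) lies midway between the tips of the shut fingers; the grasp point (between the pads) lies 19 mm behind it (ctrl.grasp_offset is the distance from the TCP to the grasp point, in m); z points along the fingers, y is the line along which they close (so a half turn about z gives the same grasp; the last joint's range is limited). The gripper opens to 85 mm and grips with 20 to 120 N. Pads are 22 mm wide; open, the fingers measure 114 mm over their backs; the gripper's body (76 mm by 85 mm) begins 54 mm behind the grasp point. The pads swing forward as they close: fully open they stand 13 mm farther back than shut.
Start: joints at [0.285, 0.255, 0.108, 0, -1.424, -0.285], TCP at [0.55, 0, 0.231] pointing down, gripper open.
Joint ranges: [-2.95, 2.95], [-1.21, 1.97], [-1.09, 1.5], [-2.87, 1.71], [-2.94, -0.07], [-3.05, 3.05]. Speed limits (rad/s): [2.57, 2.57, 3.14, 3.14, 3.14, 3.14].

## Interface

Orientations are given as a unit quaternion [x, y, z, w].
In Python, from bench import ctrl gives the robot as it stands.
- The arm moves only by the tool advance, called after "Call:" in YAML: its name, and indented under it one key for each argument. Schema: {"type":"object","properties":{"motion":{"type":"object","properties":{"moves":{"type":"array","items":{"type":"array","items":{"type":"number"},"minItems":7,"maxItems":7},"minItems":1,"maxItems":8}},"additionalProperties":false,"required":["moves"]},"only":{"type":"string"},"quiet":{"type":"boolean"},"lines":{"type":"string"}},"required":["motion"],"additionalProperties":false}. motion is an object whose key "moves" holds a list of rows, 1 to 8 of them, each of 7 numbers: a rotation vector rx, ry, rz in normalised numbers (1 is pi rad), then dx, dy, dz in fractions of the full range, 1 being 75 cm, then the finger opening in m; each row is the pose to reach, as a shift and turn from the pose commanded when the call began, along the tool's axes at that moment; what a row does not reach only later rows make up. A row lasts 1/8 s, in which the tool goes at most 0.0625 m and 0.188 rad, less where a joint would pass 70% of its speed; a pose out of reach is approached as far as the arm can. The fingers move at their own pace and stop on an object; the grip force is fixed at half the most. Time passes only in rows, so rows that do not move let the fingers close. The tool returns the time, the measured TCP pose, the force, the opening and the grip force at its end. only (a regular expression) keeps the lines of the reply that match it, lines (a string "A,B") keeps lines A to B, and quiet returns only ok. Shift and turn numbers lie between -1 and 1, and a call with a number outside is refused. Input that does not fit is refused with a message, and nothing moves.
- ctrl.observe(): the state, without advancing time (a new reading comes with each control period).
- ctrl.camera(name): name is "scene" or "side" or "wrist"; returns the picture (420x560x3 uint8, red, green, blue); there is no depth.
- ctrl.camera_params(name): a dict with "K" (3x3 intrinsics, pixels), "dist" ([k1, k2, p1, p2, k3] as OpenCV has them; the pictures are not rectified), "xyz" and "orientation" of the camera in the world; the wrist camera has in their place "hand_eye" (4x4, takes a point from camera to tool coordinates, whose origin is the TCP and whose axes are the flange's). Camera axes: x right, y down, z forward; pixel columns grow to the right and rows downward; lengths in m; the calibration is good to about 2 mm. A picture is of the moment at which its call begins: read the wrist's pose just before it. camera_params takes no time and is no camera call.
- ctrl.job_done(): hands the job in; it is judged then, once.
The state is a dict: "time_s": time; "q": joint angles; "qd": joint speeds; "effort": joint torques, N m; "eef_pos": TCP position; "ee_rot": TCP orientation; "ft_force": force on the tool from outside, world axes, zero at the start; "moment": the same for the moment, N m; "width": finger opening in m; "finger_force": force on a finger pad.
Only numpy, scipy, OpenCV 4.12 (cv2) and the standard library are available. Lean on these libraries where they do the work, as an engineer would, in place of code of your own. Each camera call takes 0.05 s, during which the arm holds its last target. There are 200 camera calls.

## Working session

There is one attempt and no reset: what is moved stays moved. The work goes in short steps, Python scripts to look and compute and a tool call to move; the robot and the scene stay as the last step left them, time stands still between calls to the robot, and variables do not carry over. Pictures are saved under pics/ and viewed, at most 10 in all, crops included, and the job is handed in when it is done.

```bash
mkdir -p pics; ls; cat > h.py <<'E'
import numpy as np, cv2
from scipy.spatial.transform import Rotation as R
from bench import ctrl
def cam(name):
    p=ctrl.camera_params(name);K=np.array(p["K"]);d=np.array(p["dist"])
    if name=="wrist":
        o=ctrl.observe();T=np.eye(4);T[:3,:3]=R.from_quat(o["ee_rot"]).as_matrix();T[:3,3]=o["eef_pos"]
        T=T@np.array(p["hand_eye"])
    else:
        T=np.eye(4);T[:3,:3]=R.from_quat(p["orientation"]).as_matrix();T[:3,3]=p["xyz"]
    return K,d,T
def pix2z(c,uv,z):
    K,d,T=c
    n=cv2.undistortPoints(np.array(uv,float).reshape(-1,1,2),K,d).reshape(-1,2)
    r=np.c_[n,np.ones(len(n))]@T[:3,:3].T
    return T[:3,3]+r*((z-T[2,3])/r[:,2])[:,None]
def proj(c,P):
    K,d,T=c;Ti=np.linalg.inv(T)
    return cv2.projectPoints(np.array(P,float).reshape(-1,3),cv2.Rodrigues(Ti[:3,:3])[0],Ti[:3,3],K,d)[0].reshape(-1,2)
def snap(name,fn):
    c=cam(name);im=ctrl.camera(name);cv2.imwrite(fn,im[:,:,::-1]);return c,im
E
python3 - <<'E'
from h import *
import pickle
out=[]
D={}
for n in ["scene","side","wrist"]:
    c,im=snap(n,f"pics/{n}0.png");D[n]=(c,im);print(n,c[2].round(3).tolist(),c[0][0,0])
pickle.dump(D,open("d0.pkl","wb"))
print(ctrl.observe())
E
```

```text
pics
scene [[-0.529, 0.655, -0.539, 1.376], [0.848, 0.404, -0.342, 0.595], [-0.006, -0.639, -0.769, 1.32], [0.0, 0.0, 0.0, 1.0]] 529.6304296442112
side [[0.947, -0.184, 0.261, 0.205], [-0.32, -0.567, 0.759, -0.852], [0.008, -0.802, -0.597, 0.768], [0.0, 0.0, 0.0, 1.0]] 460.36995433041864
wrist [[-1.0, 0.001, -0.001, 0.55], [0.0, 0.948, 0.317, -0.082], [0.001, 0.317, -0.948, 0.374], [0.0, 0.0, 0.0, 1.0]] 304.7502536395386
{'time_s': 0.15, 'q': array([ 2.84600328e-01,  2.55641918e-01,  1.07271505e-01, -3.08903634e-04,
       -1.42386733e+00, -2.84635956e-01]), 'qd': array([-0.00017059, -0.00190511,  0.00359404,  0.00329496,  0.00152625,
       -0.00115805]), 'effort': array([-1.13390255e-03, -3.86942518e+01,  2.38082260e+01,  5.36670327e+00,
       -4.55894769e-03,  1.90294440e-05]), 'eef_pos': array([5.49634897e-01, 3.51936694e-05, 2.30582164e-01]), 'ee_rot': array([-7.07077925e-01,  7.07135252e-01,  4.80031818e-04, -5.58864922e-04]), 'ft_force': array([0.04235527, 0.46185988, 0.20866061]), 'moment': array([ 0.0449126 , -0.00308281,  0.01527022]), 'finger_force': 0.0, 'width': 0.08524546391431981}
```

View pics/scene0.png

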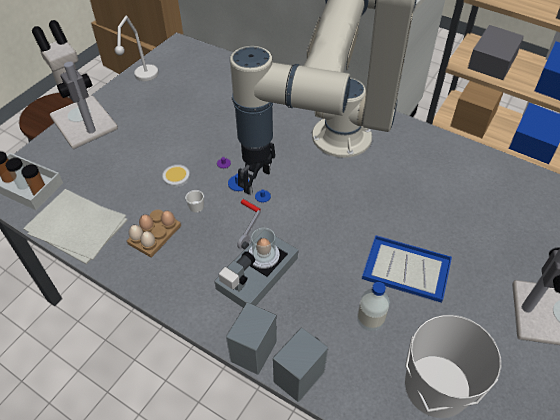

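View pics/side0.png

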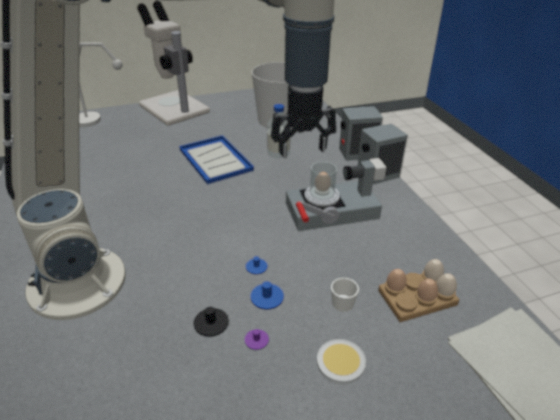

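Candidates for the lid (side image): small blue (257,265), large blue (267,295), black (210,321) and purple (257,339). In the scene image: large blue (237,183), small blue (263,196) and purple (224,162). By the description it is the large blue one, so I'll check it in a crop.

```bash
python3 - <<'E'
from h import *
import pickle
D=pickle.load(open("d0.pkl","rb"))
s=D["side"][1][:,:,::-1];c=D["scene"][1][:,:,::-1]
def crop(im,x,y,w,h,W,H): return cv2.resize(im[y:y+h,x:x+w],(W,H),interpolation=cv2.INTER_CUBIC)
a=crop(s,280,150,110,82,400,298);b=crop(c,208,190,100,120,400,480)[:298*1]
b=crop(c,205,195,100,112,400,448)
A=np.zeros((600,800,3),np.uint8);A[:298,:400]=a;A[:448,400:]=b;A[300:600,:400]=crop(s,190,245,100,75,400,300)
cv2.imwrite("pics/crop0.png",A)
for n in ["side","scene"]:
    cm,im=D[n];hsv=cv2.cvtColor(im,cv2.COLOR_RGB2HSV)
    for nm,lo,hi in [("blue",(100,140,50),(122,255,255)),("red",(0,160,80),(8,255,255))]:
        m=cv2.inRange(hsv,lo,hi);k,l,st,ce=cv2.connectedComponentsWithStats(m)
        for i in range(1,k):
            if 15<st[i,4]<1500: print(n,nm,st[i].tolist(),ce[i].round(1),pix2z(cm,ce[i],0.016 if nm=="blue" else .109)[0].round(4))
E
```

```text
side blue [275, 105, 8, 7, 48] [278.5 107.5] [0.7379 0.7367 0.016 ]
side blue [181, 137, 72, 46, 568] [215.4 158.2] [0.4216 0.4284 0.016 ]
side blue [247, 257, 20, 17, 225] [256.1 265.7] [ 0.4075 -0.0894  0.016 ]
side blue [252, 282, 31, 27, 602] [266.7 295.9] [ 0.4028 -0.1881  0.016 ]
side red [297, 203, 11, 18, 77] [301.9 211.7] [ 0.5377 -0.0398  0.109 ]
scene blue [535, 42, 25, 58, 850] [550.8  74.5] [-0.8237  0.5935  0.016 ]
scene blue [228, 174, 16, 17, 148] [234.4 183.4] [ 0.4195 -0.1876  0.016 ]
scene blue [255, 190, 16, 12, 149] [262.5 195.8] [ 0.4168 -0.0759  0.016 ]
scene red [241, 199, 19, 13, 83] [249.4 205.2] [ 0.538 -0.041  0.109]
```

View pics/crop0.png

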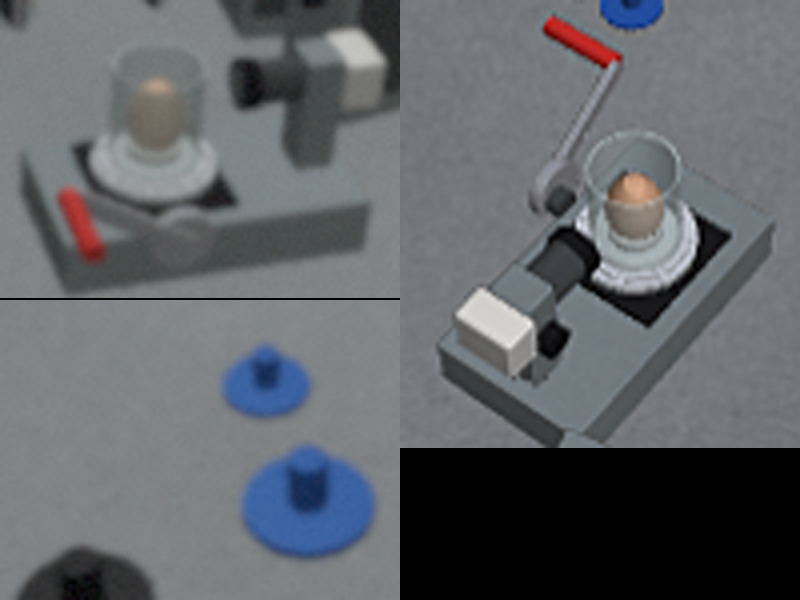

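View pics/wrist0.png

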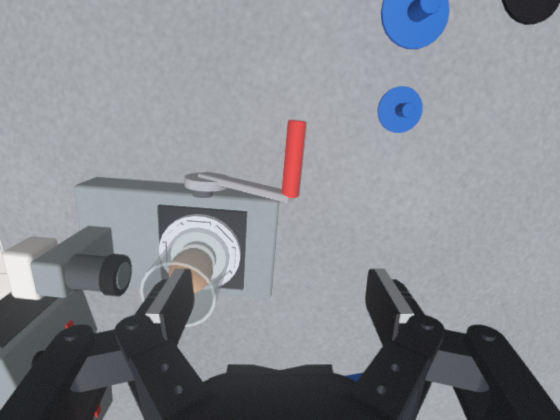

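The crop confirms the large blue lid at side (267,295). The scene shows the jar on the stage, the lever handle toward the robot at (250,205), and the viewer's +x pointing along roughly world +x. Next I'll fit the viewer pose and refine the lid.

```bash
python3 - <<'E'
from h import *
import pickle
from scipy.optimize import least_squares
D=pickle.load(open("d0.pkl","rb"))
a=1.0;hx=-.11*np.sin(1);hz=.05+.11*np.cos(1)
H1=[hx,-.157,hz];H2=[hx,-.091,hz];ST=[0,0,.068];J=[0,0,.146]
obs={"side":[(H2 and H1,(305.9,220.1)),(H2,(298.4,203.1)),(ST,(322.4,194.3)),(J,(323.2,167.))],
"scene":[(H1,(242.3,201.3)),(H2,(259.3,210)),(ST,(264.5,254.3)),(J,(263,237.5)),([-.085,.065,.048],(298.3,250.5)),([.15,-.065,.048],(214.5,282))],
"wrist":[(H1,(297,121)),(H2,(291,196)),(ST,(199,252)),(J,(178,294)),([-.085,-.065,.048],(278,200)),([-.085,.065,.048],(271,296))]}
def res(p,full=False):
    r=[];x,y,w=p
    Rz=np.array([[np.cos(w),-np.sin(w),0],[np.sin(w),np.cos(w),0],[0,0,1]])
    for n,l in obs.items():
        P=np.array([i[0] for i in l])@Rz.T+[x,y,0]
        r.append(proj(D[n][0],P)-np.array([i[1] for i in l]))
    return r if full else np.concatenate(r).ravel()
s=least_squares(res,[.63,.08,0],loss="soft_l1");print(s.x)
for q in res(s.x,True):print(q.round(1).tolist())
x,y,w=s.x;Rz=R.from_euler("z",w).as_matrix()
for aa in (0,1.0):print("handle",aa,Rz@[-.11*np.sin(1-aa),-.124,.05+.11*np.cos(1-aa)]+[x,y,0])
# lid: side full blue silhouette vs model
cm,im=D["side"]
def sil(x,y,n):
    pts=[]
    M=np.zeros((420,560),np.uint8);t=np.linspace(0,6.28,40)
    for r,z0,z1 in((.037,.008,.014),(.011,.014,.048)):
        P=np.concatenate([np.c_[x+r*np.cos(t),y+r*np.sin(t),0*t+z] for z in(z0,z1)])
        cv2.fillConvexPoly(M,cv2.convexHull(proj(D[n][0],P).astype(np.float32)).round().astype(np.int32),255)
    return M
def cen(M,b): x,y,w_,h=b;M=M[y:y+h,x:x+w_];ys,xs=np.nonzero(M);return np.array([xs.mean()+x,ys.mean()+y])
p=np.array([.40,-.18])
tgt=np.array([266.7,295.9])
for _ in range(6):
    f=lambda q:cen(sil(*q,"side"),(200,250,150,100))
    J=np.c_[(f(p+[.01,0])-f(p-[.01,0]))/.02,(f(p+[0,.01])-f(p-[0,.01]))/.02];p=p+np.linalg.solve(J,tgt-f(p))
print("lid side",p)
E
```

```text
[ 0.63959945  0.07506838 -0.08448754]
[[-0.2, 0.0], [-0.4, 0.8], [-0.7, -2.0], [0.4, 0.5]]
[[-1.0, -1.2], [-1.0, -0.1], [-0.8, -1.5], [-0.1, -1.0], [0.4, -1.9], [-0.9, -1.8]]
[[0.4, -1.6], [-1.0, -1.0], [-0.2, 4.4], [-0.7, 2.8], [1.1, 2.0], [-0.5, 4.5]]
handle 0 [ 0.53690381 -0.0406783   0.10943325]
handle 1.0 [ 0.62913545 -0.04848932  0.16      ]
lid side [ 0.40428287 -0.18384955]
```

Careful with the scale: shifts go in shares of 75 cm and turns go in shares of pi rad. That gives: 0.184 m is 0.2453, 0.146 m is 0.1947.

Call:
advance:
  motion: {"moves": [[0,0,0,0.0613,0.0487,0,0.085],[0,0,0,0.1227,0.0973,0,0.085],[0,0,0,0.184,0.1467,0,0.07],[0,0,0,0.2453,0.1947,0,0.07],[0,0,0,0.2453,0.1947,0,0.07],[0,0,0,0.2453,0.1947,0,0.07]]}

```text
time_s: 0.9
eef_pos: [0.404, -0.184, 0.2312]
ee_rot: [-0.707, 0.707, 0.0, 0.0]
ft_force: [0.6, 0.1, -0.1]
width: 0.0701
finger_force: 0.0
```

```bash
python3 - <<'E'
from h import *
c,im=snap("wrist","pics/w1.png")
hsv=cv2.cvtColor(im,cv2.COLOR_RGB2HSV);m=cv2.inRange(hsv,(100,140,50),(122,255,255));m[300:]=0
k,l,st,ce=cv2.connectedComponentsWithStats(m)
for i in range(1,k):
    if st[i,4]>200: print(st[i].tolist(),ce[i].round(1))
i=1+np.argmax(st[1:,4]);cn=max(cv2.findContours((l==i).astype(np.uint8),0,2)[0],key=len)
h=cv2.convexHull(cn);e=cv2.fitEllipse(h);print(e, pix2z(c,e[0],.014).round(4))
u=pix2z(c,h.reshape(-1,2),.011)
from scipy.optimize import least_squares
s=least_squares(lambda p:np.hypot(u[:,0]-p[0],u[:,1]-p[1])-p[2],[.4,-.18,.037],loss="soft_l1",f_scale=.001);print("circ",s.x)
print(ctrl.observe()["eef_pos"])
E
```

```text
[250, 150, 59, 59, 2654] [278.9 178.9]
[257, 237, 37, 34, 934] [274.9 253.2]
((278.9488525390625, 178.8739776611328), (58.30125427246094, 58.88117599487305), 74.20001220703125) [[ 0.4044 -0.1851  0.014 ]]
circ [ 0.40443554 -0.18338389  0.03607498]
[ 0.40430568 -0.18358329  0.23108712]
```

View pics/w1.png

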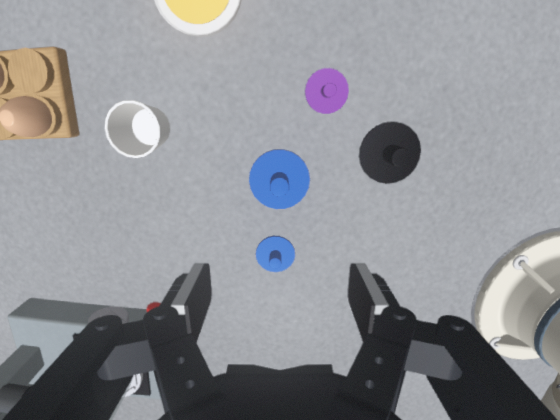

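The lid flange is at (279,179), directly below the gripper, and the smaller one is at (275,253). Descending to the knob.

To row units: 0.21 m is 0.28, 0.2 m is 0.2667.

Call:
advance:
  motion: {"moves": [[0,0,0,0,0,0.08,0.06],[0,0,0,0,0,0.16,0.06],[0,0,0,0,0,0.2267,0.06],[0,0,0,0,0,0.2667,0.06],[0,0,0,0,0,0.28,0.06],[0,0,0,0,0,0.28,0.06]]}

```text
time_s: 1.7
eef_pos: [0.4046, -0.1836, 0.0214]
ee_rot: [0.708, -0.707, -0.0, 0.0]
ft_force: [0.9, -0.4, 0.6]
width: 0.0597
finger_force: 0.0
```

Call:
advance:
  motion: {"moves": [[0,0,0,0,0,0,0],[0,0,0,0,0,0,0],[0,0,0,0,0,0,0],[0,0,0,0,0,0,0],[0,0,0,0,0,0,0],[0,0,0,0,0,0,0]]}

```text
time_s: 2.45
eef_pos: [0.405, -0.1842, 0.0225]
ee_rot: [0.707, -0.707, 0.001, -0.001]
ft_force: [-1.0, 2.8, 5.9]
width: 0.0199
finger_force: 58.5
```

To row units: -0.21 m is -0.28, -0.16 m is -0.2133.

Call:
advance:
  motion: {"moves": [[0,0,0,0,0,-0.0667,0],[0,0,0,0,0,-0.1333,0],[0,0,0,0,0,-0.2133,0],[0,0,0,0,0,-0.28,0],[0,0,0,0,0,-0.28,0]]}

```text
time_s: 3.08
eef_pos: [0.4061, -0.1846, 0.2358]
ee_rot: [0.707, -0.707, 0.004, -0.003]
ft_force: [0.1, 0.9, -1.1]
width: 0.02
finger_force: 58.8
```

Call:
advance:
  motion: {"moves": [[0,0,0,-0.0493,-0.0453,0,0],[0,0,0,-0.1,-0.0907,0,0],[0,0,0,-0.1493,-0.136,0,0],[0,0,0,-0.2,-0.1813,0,0],[0,0,0,-0.2493,-0.2267,0,0],[0,0,0,-0.2987,-0.272,0,0],[0,0,0,-0.3453,-0.3147,0,0],[0,0,0,-0.3453,-0.3147,0,0]]}

```text
time_s: 4.08
eef_pos: [0.6406, 0.0775, 0.2278]
ee_rot: [0.708, -0.706, -0.001, 0.002]
ft_force: [-0.8, 0.5, -0.8]
width: 0.0201
finger_force: 59.0
```

Call:
advance:
  motion: {"moves": [[0,0,0,0,0,0,0],[0,0,0,0,0,0,0]]}

```text
time_s: 4.32
eef_pos: [0.6395, 0.0742, 0.2316]
ee_rot: [-0.707, 0.707, -0.0, 0.0]
ft_force: [-0.2, -0.3, -0.8]
width: 0.0197
finger_force: 59.0
```

```bash
python3 - <<'E'
from h import *
import pickle
D={n:snap(n,f"pics/{n}2.png") for n in("scene","side","wrist")}
pickle.dump(D,open("d2.pkl","wb"))
A=np.zeros((600,800,3),np.uint8)
f=lambda n,x,y,w,h,W,H:cv2.resize(D[n][1][y:y+h,x:x+w,::-1],(W,H),interpolation=cv2.INTER_CUBIC)
A[:300,:400]=f("side",275,125,100,75,400,300);A[300:,:400]=f("scene",220,190,100,75,400,300);A[:300,400:]=f("wrist",0,0,560,420,400,300)
A[300:,400:]=f("wrist",180,150,200,150,400,300)
cv2.imwrite("pics/c2.png",A)
E
```

```text
(no output)
```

View pics/c2.png

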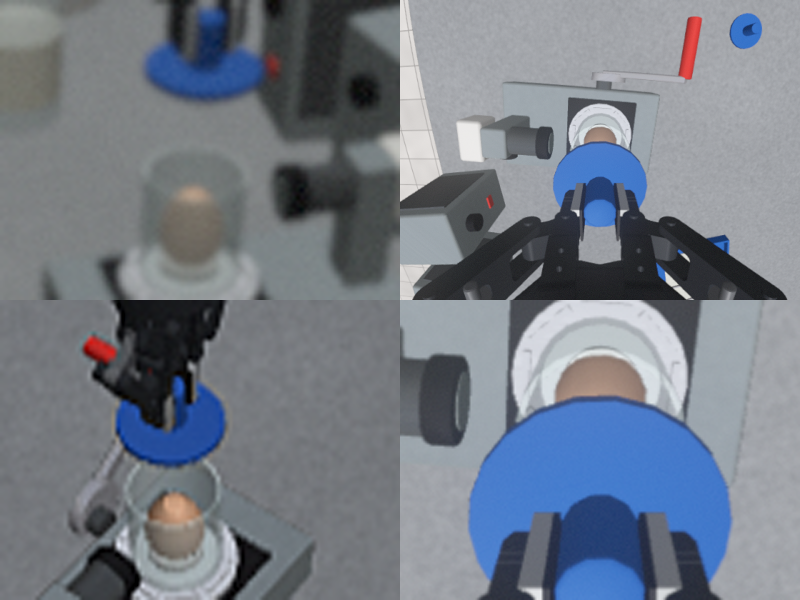

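```bash
python3 - <<'E'
from h import *
import pickle
D=pickle.load(open("d2.pkl","rb"));D0=pickle.load(open("d0.pkl","rb"))
# lid in hand from blue masks: circle fit of flange outline far from knob/fingers
from scipy.optimize import least_squares
def lidfit(n,box):
    c,im=D[n];x,y,w,h=box;hsv=cv2.cvtColor(im,cv2.COLOR_RGB2HSV)
    m=cv2.inRange(hsv,(100,130,40),(122,255,255));q=np.zeros_like(m);q[y:y+h,x:x+w]=m[y:y+h,x:x+w]
    k,l,st,ce=cv2.connectedComponentsWithStats(q);i=1+np.argmax(st[1:,4]);print(n,st[i].tolist())
    hl=cv2.convexHull(max(cv2.findContours((l==i).astype(np.uint8),0,2)[0],key=len)).reshape(-1,2).astype(float)
    t=np.linspace(0,2*np.pi,120)
    def model(p):
        P=np.concatenate([np.c_[p[0]+r*np.cos(t),p[1]+r*np.sin(t),0*t+.209+z] for r,z in((.037,.008),(.037,.014))])
        return cv2.convexHull(proj(c,P).astype(np.float32))
    f=lambda p:[cv2.pointPolygonTest(model(p),(float(a+.0),float(b+.0)),True) for a,b in hl]
    s=least_squares(f,[.64,.075],loss="soft_l1",f_scale=.5,diff_step=.003);print("lid",n,s.x,np.round(np.median(np.abs(s.fun)),2))
lidfit("side",(305,120,45,32));lidfit("scene",(240,190,50,60));lidfit("wrist",(200,190,170,60))
# jar/stage per camera
for n,uv,z in [("side",(323.2,167.),.146),("scene",(263.1,237.3),.146),("side",(322.4,194.3),.068),("scene",(264.5,254.3),.068)]:
    print(n,z,pix2z(D[n][0],uv,z)[0,:2].round(4))
for uv,z in [((178,294),.146),((199,252),.068)]: print("w0",z,pix2z(D0["wrist"][0],uv,z)[0,:2].round(4))
print("w2 ring",pix2z(D["wrist"][0],(280,190),.068)[0,:2].round(4))
c,im=D["wrist"]
A=im[120:260,180:380,::-1].copy();t=np.linspace(0,2*np.pi,200)
def draw(A,c,off,s,P,col):
    A=A
    for u,v in (proj(c,P)-off)*s:cv2.circle(A,(int(u),int(v)),1,col,-1)
out=np.zeros((600,800,3),np.uint8)
for (n,DD,x,y,w,h,ox,oy) in [("wrist",D0,120,200,140,105,0,0),("wrist",D,210,140,140,105,400,0),("side",D,290,140,70,52,0,300),("scene",D,235,210,70,52,400,300)]:
    c,im=DD[n];s=400/w;B=cv2.resize(im[y:y+h,x:x+w,::-1],(400,300),interpolation=cv2.INTER_CUBIC)
    for r,z,col in((.034,.146,(0,255,0)),):
        draw(B,c,[x,y],s,np.c_[.6396+r*np.cos(t),.0751+r*np.sin(t),0*t+z],col)
    for r,z in((.034,.068),): draw(B,c,[x,y],s,np.c_[.6396+r*np.cos(t),.0751+r*np.sin(t),0*t+z],(0,255,255))
    out[oy:oy+300,ox:ox+400]=B
cv2.imwrite("pics/ov.png",out)
E
```

```text
side [312, 127, 29, 23, 341]
lid side [0.64463763 0.08386489] 0.61
scene [249, 209, 27, 23, 347]
lid scene [0.63938134 0.07473112] 0.52
wrist [215, 199, 129, 51, 4953]
lid wrist [0.63950281 0.07576762] 0.19
side 0.146 [0.6396 0.0775]
scene 0.146 [0.6418 0.0771]
side 0.068 [0.6377 0.066 ]
scene 0.068 [0.6429 0.0799]
w0 0.146 [0.6386 0.0722]
w0 0.068 [0.6389 0.0695]
w2 ring [0.639 0.073]
```

View pics/ov.png

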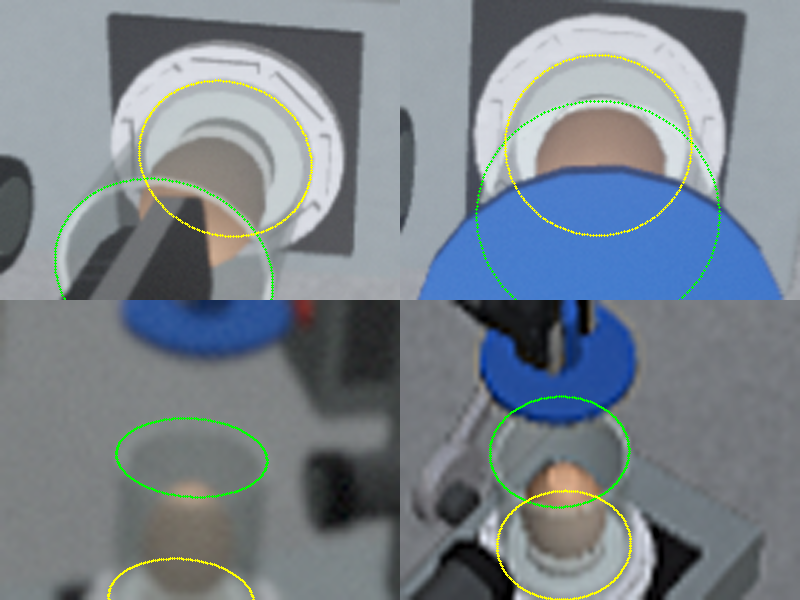

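The lid (wrist fit 0.6395, 0.0758) lines up with the jar rim (0.6396, 0.0751) within about 1 mm. Lowering.

To row units: 0.058 m is 0.0773, 0.05 m is 0.0667.

Call:
advance:
  motion: {"moves": [[0,0,0,0,0,0.04,0],[0,0,0,0,0,0.0667,0],[0,0,0,0,0,0.0773,0],[0,0,0,0,0,0.0773,0]]}

```text
time_s: 4.97
eef_pos: [0.6399, 0.0747, 0.1735]
ee_rot: [-0.707, 0.707, -0.0, -0.0]
ft_force: [-0.9, 0.1, -0.1]
width: 0.0204
finger_force: 59.0
```

Call:
advance:
  motion: {"moves": [[0,0,0,0,0,0.0027,0],[0,0,0,0,0,0.0053,0],[0,0,0,0,0,0.008,0],[0,0,0,0,0,0.008,0],[0,0,0,0,0,0.008,0]]}

```text
time_s: 5.6
eef_pos: [0.6401, 0.075, 0.1674]
ee_rot: [0.707, -0.707, 0.0, -0.0]
ft_force: [-0.2, -0.4, -0.6]
width: 0.0201
finger_force: 59.0
```

To row units: 0.003 m is 0.004, 0.002 m is 0.0027.

Call:
advance:
  motion: {"moves": [[0,0,0,0,0,0.0013,0],[0,0,0,0,0,0.0027,0],[0,0,0,0,0,0.004,0],[0,0,0,0,0,0.004,0],[0,0,0,0,0,0.004,0]]}

```text
time_s: 6.22
eef_pos: [0.64, 0.075, 0.1643]
ee_rot: [0.707, -0.707, -0.0, 0.0]
ft_force: [-0.0, -0.8, -0.4]
width: 0.0204
finger_force: 59.0
```

Call:
advance:
  motion: {"moves": [[0,0,0,0,0,0.0013,0],[0,0,0,0,0,0.0027,0],[0,0,0,0,0,0.004,0],[0,0,0,0,0,0.004,0],[0,0,0,0,0,0.004,0]]}

```text
time_s: 6.85
eef_pos: [0.64, 0.075, 0.1612]
ee_rot: [0.707, -0.707, -0.0, 0.0]
ft_force: [-0.5, -0.4, -0.2]
width: 0.02
finger_force: 59.0
```

No contact force, so the plug went in cleanly. Lowering until it touches.

To row units: 0.001 m is 0.0013.

Call:
advance:
  motion: {"moves": [[0,0,0,0,0,0.0013,0],[0,0,0,0,0,0.0013,0],[0,0,0,0,0,0.0013,0]]}

```text
time_s: 7.22
eef_pos: [0.6401, 0.075, 0.1604]
ee_rot: [-0.707, 0.707, -0.0, 0.0]
ft_force: [0.2, -0.1, -0.7]
width: 0.0202
finger_force: 59.0
```

Call:
advance:
  motion: {"moves": [[0,0,0,0,0,0.0013,0],[0,0,0,0,0,0.0013,0],[0,0,0,0,0,0.0013,0]]}

```text
time_s: 7.6
eef_pos: [0.6402, 0.075, 0.1601]
ee_rot: [0.707, -0.707, 0.0, -0.0]
ft_force: [-2.7, -0.8, 5.6]
width: 0.0197
finger_force: 59.3
```

Call:
advance:
  motion: {"moves": [[0,0,0,0,0,0,0.03],[0,0,0,0,0,0,0.04],[0,0,0,0,0,0,0.05],[0,0,0,0,0,0,0.05],[0,0,0,0,0,0,0.05]]}

```text
time_s: 8.22
eef_pos: [0.64, 0.075, 0.1592]
ee_rot: [-0.707, 0.707, 0.0, -0.0]
ft_force: [0.8, -0.7, -0.4]
width: 0.0501
finger_force: 0.0
```

Call:
advance:
  motion: {"moves": [[0,0,0,0,0,-0.0267,0.05],[0,0,0,0,0,-0.0667,0.05],[0,0,0,0,0,-0.1333,0.05],[0,0,0,0,0,-0.1333,0.05],[0,0,0,0,0,-0.1333,0.05]]}

```text
time_s: 8.85
eef_pos: [0.6399, 0.0752, 0.2589]
ee_rot: [0.707, -0.707, -0.0, -0.0]
ft_force: [0.4, 0.1, -1.3]
width: 0.05
finger_force: 0.0
```

```bash
python3 - <<'E'
from h import *
import pickle
D={n:snap(n,f"pics/{n}3.png") for n in("scene","side","wrist")}
pickle.dump(D,open("d3.pkl","wb"))
out=np.zeros((600,800,3),np.uint8);t=np.linspace(0,2*np.pi,200)
for (n,x,y,w,h,ox,oy) in [("wrist",0,0,560,420,0,0),("wrist",210,140,140,105,400,0),("side",280,140,80,60,0,300),("scene",225,200,80,60,400,300)]:
    c,im=D[n];s=400/w;out[oy:oy+300,ox:ox+400]=cv2.resize(im[y:y+h,x:x+w,::-1],(400,300),interpolation=cv2.INTER_CUBIC)
cv2.imwrite("pics/c3.png",out);print(ctrl.observe()["ft_force"])
E
```

```text
[-0.20167659 -1.26709853 -0.33803983]
```

View pics/c3.png

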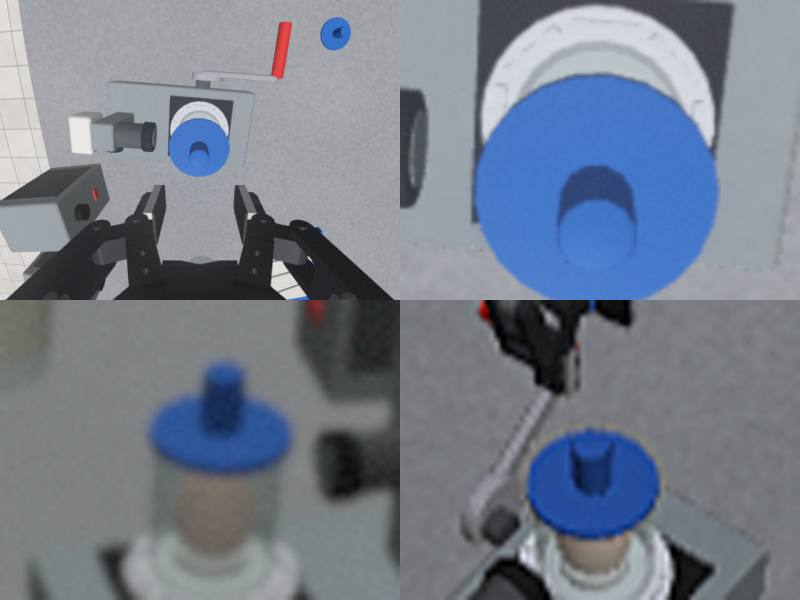

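The lid sits level and centred on the jar (wrist crop centre about (597,185)) and has been released. Next, the lever: moving above the handle, then down astride it.

To row units: 0.121 m is 0.1613, 0.104 m is 0.1387, 0.084 rad is 0.0267.

Call:
advance:
  motion: {"moves": [[0,0,0.0064,0.04,0.0347,0,0.05],[0,0,0.0127,0.08,0.0693,0,0.05],[0,0,0.0191,0.12,0.104,0,0.05],[0,0,0.0267,0.1613,0.1387,0,0.05],[0,0,0.0267,0.1613,0.1387,0.04,0.05],[0,0,0.0267,0.1613,0.1387,0.08,0.05],[0,0,0.0267,0.1613,0.1387,0.08,0.05]]}

```text
time_s: 9.88
eef_pos: [0.534, -0.0462, 0.1966]
ee_rot: [-0.677, 0.736, 0.002, -0.003]
ft_force: [-0.5, 0.5, 0.2]
width: 0.05
finger_force: 0.0
```

```bash
python3 - <<'E'
from h import *
c,im=snap("wrist","pics/w4.png")
hsv=cv2.cvtColor(im,cv2.COLOR_RGB2HSV);m=cv2.inRange(hsv,(0,160,80),(8,255,255))|cv2.inRange(hsv,(172,160,80),(180,255,255))
k,l,st,ce=cv2.connectedComponentsWithStats(m);i=1+np.argmax(st[1:,4]);ys,xs=np.nonzero(l==i)
b=cv2.boxPoints(cv2.minAreaRect(np.c_[xs,ys].astype(np.float32)))
print(st[i],ce[i],pix2z(c,ce[i],.113).round(4),pix2z(c,b,.113)[:,:2].round(4).tolist());o=ctrl.observe();print(o["eef_pos"],R.from_quat(o["ee_rot"]).as_matrix().round(3).tolist())
E
```

```text
[267 188  17  74 736] [274.94429348 223.9361413 ] [[ 0.5374 -0.0409  0.113 ]] [[0.5477, -0.0087], [0.54, -0.071], [0.5279, -0.0697], [0.5345, -0.0072]]
[ 0.53536678 -0.04628198  0.19867616] [[-0.084, -0.996, -0.003], [-0.996, 0.084, -0.001], [0.001, 0.002, -1.0]]
```

To row units: 0.108 m is 0.144, -0.0015 m is -0.002.

Call:
advance:
  motion: {"moves": [[0,0,0,0,-0.002,0.0667,0.05],[0,0,0,0,-0.002,0.1133,0.05],[0,0,0,0,-0.002,0.144,0.05],[0,0,0,0,-0.002,0.144,0.05]]}

```text
time_s: 10.42
eef_pos: [0.5373, -0.0462, 0.091]
ee_rot: [-0.677, 0.736, 0.0, -0.001]
ft_force: [0.1, 0.9, 0.6]
width: 0.0501
finger_force: 0.0
```

Call:
advance:
  motion: {"moves": [[0,0,0,0,0,0,0],[0,0,0,0,0,0,0],[0,0,0,0,0,0,0],[0,0,0,0,0,0,0],[0,0,0,0,0,0,0],[0,0,0,0,0,0,0]]}

```text
time_s: 11.18
eef_pos: [0.5368, -0.0459, 0.0929]
ee_rot: [-0.677, 0.736, 0.0, 0.0]
ft_force: [-6.4, 1.9, 7.0]
width: 0.0137
finger_force: 58.4
```

To row units: -0.0247 m is -0.0329, -0.0217 m is -0.0289.

Call:
advance:
  motion: {"moves": [[0,0,0,0,-0.004,-0.006,0],[0,0,0,0,-0.0085,-0.012,0],[0,0,0,0,-0.0133,-0.0176,0],[0,0,0,0,-0.0183,-0.0229,0],[0,0,0,0,-0.0235,-0.028,0],[0,0,0,0,-0.0289,-0.0329,0],[0,0,0,0,-0.0289,-0.0329,0]]}

```text
time_s: 12.05
eef_pos: [0.5535, -0.0473, 0.115]
ee_rot: [-0.677, 0.736, 0.005, -0.004]
ft_force: [-15.7, 5.6, 6.1]
width: 0.0139
finger_force: 58.8
```

To row units: -0.0384 m is -0.0512, -0.0281 m is -0.0375.

Call:
advance:
  motion: {"moves": [[0,0,0,0,-0.0059,-0.0045,0],[0,0,0,0,-0.0117,-0.0089,0],[0,0,0,0,-0.018,-0.0128,0],[0,0,0,0,-0.0243,-0.0165,0],[0,0,0,0,-0.0307,-0.0199,0],[0,0,0,0,-0.0375,-0.0229,0],[0,0,0,0,-0.0512,-0.028,0],[0,0,0,0,-0.0512,-0.028,0]]}

```text
time_s: 13.05
eef_pos: [0.5965, -0.0513, 0.1423]
ee_rot: [-0.677, 0.736, -0.001, 0.0]
ft_force: [-15.6, 4.9, 24.5]
width: 0.0135
finger_force: 59.8
```

To row units: -0.0325 m is -0.0433, -0.004 m is -0.0053.

Call:
advance:
  motion: {"moves": [[0,0,0,0,-0.0067,-0.0053,0],[0,0,0,0,-0.0147,-0.008,0],[0,0,0,0,-0.022,-0.01,0],[0,0,0,0,-0.0291,-0.0113,0],[0,0,0,0,-0.0433,-0.012,0],[0,0,0,0,-0.0433,-0.012,0],[0,0,0,0,-0.0433,-0.012,0]]}

```text
time_s: 13.92
eef_pos: [0.6305, -0.0539, 0.1501]
ee_rot: [-0.677, 0.736, -0.002, 0.001]
ft_force: [-7.0, 2.3, 13.1]
width: 0.0137
finger_force: 58.7
```

```bash
python3 - <<'E'
from h import *
import pickle
D={n:snap(n,f"pics/{n}5.png") for n in("scene","side","wrist")}
pickle.dump(D,open("d5.pkl","wb"))
out=np.zeros((600,800,3),np.uint8)
for (n,x,y,w,h,ox,oy) in [("wrist",0,0,560,420,0,0),("wrist",60,150,280,210,400,0),("side",270,125,120,90,0,300),("scene",205,195,120,90,400,300)]:
    c,im=D[n];out[oy:oy+300,ox:ox+400]=cv2.resize(im[y:y+h,x:x+w,::-1],(400,300),interpolation=cv2.INTER_CUBIC)
cv2.imwrite("pics/c5.png",out)
E
```

```text
(no output)
```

View pics/c5.png

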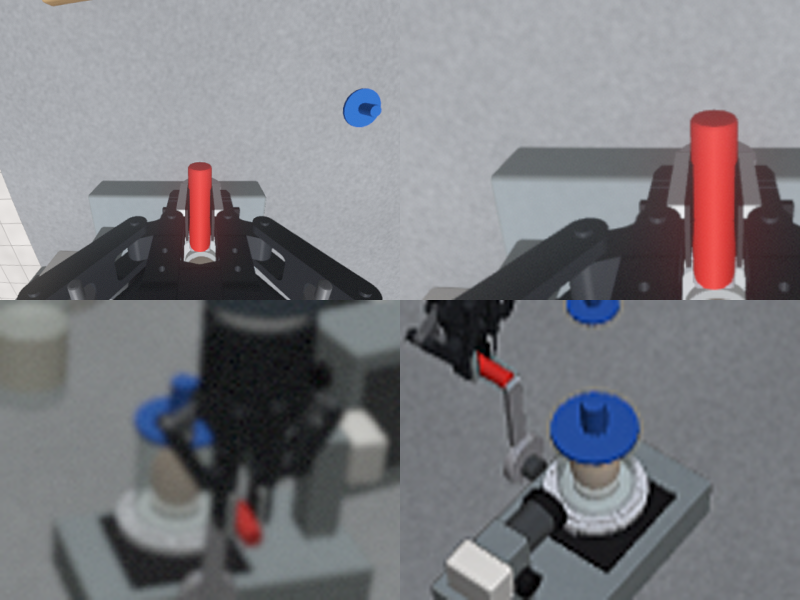

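Call:
advance:
  motion: {"moves": [[0,0,0,0,0,0,0],[0,0,0,0,0,0,0],[0,0,0,0,0,0,0],[0,0,0,0,0,0,0],[0,0,0,0,0,0,0],[0,0,0,0,0,0,0],[0,0,0,0,0,0,0],[0,0,0,0,0,0,0]]}

```text
time_s: 15.08
eef_pos: [0.6304, -0.0539, 0.1501]
ee_rot: [-0.677, 0.736, -0.002, 0.001]
ft_force: [-6.9, 2.5, 12.7]
width: 0.0137
finger_force: 58.6
```

```bash
python3 - <<'E'
from h import *
import pickle
D=pickle.load(open("d5.pkl","rb"));Rz=R.from_euler("z",-.0845).as_matrix();o=[.6396,.0751,0]
for a in(.8,.9,1.,1.1,1.2):
    P=[Rz@[-.11*np.sin(1-a),y,.05+.11*np.cos(1-a)]+o for y in(-.091,-.157)]
    print(a,"scene",proj(D["scene"][0],P[:1]).round(1).tolist(),"wrist",proj(D["wrist"][0],P).round(1).tolist(),"side",proj(D["side"][0],P[1:]).round(1).tolist())
for n in D:
    c,im=D[n];hsv=cv2.cvtColor(im,cv2.COLOR_RGB2HSV);m=cv2.inRange(hsv,(0,160,80),(8,255,255))
    k,l,st,ce=cv2.connectedComponentsWithStats(m)
    print(n,[(s.tolist(),q.round(1).tolist()) for s,q in zip(st[1:],ce[1:]) if s[4]>15])
E
```

```text
0.8 scene [[242.4, 214.1]] wrist [[321.6, 338.0], [328.4, 227.4]] side [[336.1, 199.1]]
0.9 scene [[240.0, 216.0]] wrist [[302.2, 340.1], [306.0, 228.7]] side [[340.6, 197.9]]
1.0 scene [[237.5, 218.3]] wrist [[282.2, 340.8], [282.8, 229.0]] side [[345.2, 197.1]]
1.1 scene [[235.0, 220.8]] wrist [[262.2, 340.0], [259.7, 228.5]] side [[349.6, 196.7]]
1.2 scene [[232.6, 223.6]] wrist [[242.8, 337.7], [237.3, 227.2]] side [[354.0, 196.7]]
scene [([228, 211, 11, 10, 51], [232.4, 215.7])]
side [([341, 186, 6, 12, 45], [343.7, 191.6])]
wrist [([264, 236, 32, 116, 3219], [279.5, 292.6])]
```

The bar's column in the wrist image (279.5) gives a lever angle of about 1.01, and it has held steady for over a second. The lid is level and nothing else has moved. Handing in.

```bash
python3 -c "
from bench import ctrl
print(ctrl.job_done())"
```

```text
the job is handed in; nothing more can be done
None
```

The blue lid is seated on the jar and let go. The gripper is holding the lever upright (about 1.01 rad by the camera), so the stage is at its highest, and I handed the job in at about 15 s; it returned no verdict.

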